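Reset the studio scale after a battery change

ROBOT

A 6-joint arm with a two-finger parallel gripper is mounted at the origin on the work surface. World frame = base frame: x ahead of the robot, y to its left, z up, the work surface at z = 0. Lengths are in mm, angles in rad, forces in N, time in s.
With the tool pointing down it reaches from about 350 to 775 mm from the base axis. Payload 7.3 kg.
Tool frame: the origin (TCP) lies midway between the tips of the shut fingers; the grasp point (between the pads) lies 19 mm behind it; z points along the fingers, y is the line along which they close (so a half turn about z gives the same grasp; the last joint's range is limited). The gripper opens to 92 mm and grips with 3 to 60 N. Pads are 19 mm wide; open, the fingers measure 130 mm over their backs; the gripper's body (75 mm by 190 mm) begins 47 mm behind the grasp point.
Start: joints at [1.024, 0.342, 1.524, -0, 1.275, -0.146], TCP at [204.819, 483.419, 226.741] pointing down, gripper open.
Joint ranges: [-2.53, 2.53], [-0.77, 2.02], [0.04, 2.7], [-1, 4.14], [0.28, 2.66], [-3.11, 3.11]. Speed limits (rad/s): [2.57, 2.57, 3.14, 3.14, 3.14, 3.14].

INTERFACE

Orientations are given as [roll, pitch, yaw] about the fixed x, y, z axes, in that order (R = Rz(yaw) Ry(pitch) Rx(roll)).
In Python, from plant import bot gives the robot as it stands.
- The arm moves only by the tool servo_tool, never from a script. Its argument "deltas" is a list of rows, each a list of 2 entries, a list of its own where there are three numbers: the shift along the tool's x, y, z in m, then the turn, a rotation vector about the tool's x, y, z in degrees. A call has 1 to 20 rows; each row shifts and turns the commanded pose from where the row before left it, along the tool's axes as they then stand; what a row does not reach is not made up. A row lasts 1/8 s, in which the tool goes at most 62.5 mm and 10.7 degrees, less where a joint would pass 70% of its speed; a pose out of reach is approached as far as the arm can. A call with a gripper value outside its range is refused whole. "fingers" is the opening, from 0 (shut) to 1 (fully open), set as the call begins (left out, the last holds). The fingers move at their own pace and stop on an object; the grip force is fixed at half the most. Time passes only in rows, so rows that do not move let the fingers close. It gives the time, the measured TCP pose, the force, the opening and the grip force at its end, in the units of the state.
- bot.get_obs(): the state, without advancing time (a new reading comes with each control period).
- bot.capture(name): name is "scene" or "top" or "wrist"; returns the picture (420x560x3 uint8, red, green, blue); there is no depth.
- bot.camera_model(name): a dict with "mtx" (3x3 intrinsics, pixels), "xyz" and "rotation" of the camera in the world. Camera axes: x right, y down, z forward; pixel columns grow to the right and rows downward; lengths in mm; the calibration is good to about 2 mm. A picture is of the moment at which its call begins: read the wrist's pose just before it. camera_model takes no time and is no camera call; for the wrist camera it gives the pose at the moment of the call.
- bot.close_job(): hands the job in; it is judged then, once.
The state is a dict: "time": time; "joint_positions": joint angles; "dq": joint speeds; "tau": joint torques, N m; "tool_pos": TCP position; "tcp_rot": TCP orientation; "contact_force": force on the tool from outside, world axes, zero at the start; "moment": the same for the moment, N m; "grip_width": finger opening in mm; "finger_force": force on a finger pad.
Only numpy, scipy, OpenCV 4.12 (cv2) and the standard library are available. Lean on these libraries where they do the work, as an engineer would, in place of code of your own. Each camera call takes 0.05 s, during which the arm holds its last target. There are 200 camera calls.

TASK

The studio scale has new cells and now needs its reset. Take the black pin stylus, which stands tip up in the slanted tool block, and with its tip press the red reset button, at the bottom of the small hole in the scale's open battery compartment, all the way down; keep it down for a good second, without leaning on it hard, and let it come up. Then leave the stylus lying across both notches of the blue tool rest (where you can also lay it to take it the other way round) and slide the battery cover fully shut. Leave the other tools in the block and the stones, weight, marker and jar where they are.

Things in the scene. Friction and masses are not known exactly. Their poses are not given: they have to be found in the camera images.
- scale: Bench scale, fixed: white housing 250 (x) x 220 (y) x 50 mm high; its rear (x = -28 to +122 mm) carries a steel pan, top at 62 mm. Origin: centre of the underside; x from the console (front edge x = -125 mm) to the pan, y across, z up. Console top flat at z = 50 mm, display and keys at y = 0 to +105 mm, cover and compartment on the -y half.
- compartment (a point): Centre of the floor of the open battery compartment: a pocket 54 (x) x 46 (y) mm, 12 mm deep below the console top; axes as the scale's (this point: x = -85, y = -30, z = 38 mm there). Two AAA cells lie in it along x, tops 10.6 mm above its floor, covering y = -19 to +3 mm from its centre; the reset hole is in the 20 mm free strip on the +y side.
- reset_hole (a point): Nominal centre of the mouth of the reset hole, in the compartment's floor, 12 mm from its centre to +y; axes as the scale's. The floor plate is fitted with play: the true hole lies up to 4 mm off this point along x, either way, and stays there. Round, 7.2 mm across, vertical, rigid. Red button, 5.6 mm across, flat top 8 mm below the mouth, goes down another 4 mm.
- reset_button (a joint): Reset button, m: 0 = up, 0.004 = fully down (rigid stop). Its spring takes about 2 N to start and 6 N at the end, and returns it. Delicate: pressing on it or on the hole's rim with over 25 N does harm.
- battery_cover (a joint): Flat grey cover sliding along the scale's y in rails on the console top, m: 0 = fully shut over the compartment, 0.050 = fully open (cover 50 mm towards the scale's -y). It stays where left; sliding takes about 1.5 N. It starts open far enough (36 mm or more) to bare the reset hole.
- cover_rib (a point): Centre of the top of the blue rib on the battery cover, moves with it; axes as the scale's. The rib is 36 (x) x 10 (y) mm and stands 11.5 mm above the cover plate; the plate is 62 (x) x 50 (y) x 3 mm, its top 53.5 mm above the table. Can be pinched across y from above.
- stylus: Pin stylus, loose, 30 to 65 g, 160 mm long: round black handle 12 mm in diameter, then a 12 mm steel cone, then a steel shaft 4 mm in diameter, 38 mm long, flat end. Origin on the axis, 100 mm from the tip (handle from -60 to +50 mm); x along the axis to the tip. Starts in one of the block's three holes, tip up, rising at 50 degrees, its lowest 42 mm in the hole.
- stylus_tip (a point): The stylus's tip, 100 mm from its origin along x.
- tool_block: Wooden tool block, fixed: base 100 x 150 x 6 mm with a slanted block, top edge 69 mm high, with three square holes 14 mm wide, 42 mm deep, 52 mm apart along the block's y (-52, 0, +52 mm). The holes rise at 50 degrees from the horizontal towards the block's +x. Origin: underside, z up. Which tool stands in which hole varies.
- rest: Blue ceramic tool rest, fixed: base 100 (x) x 46 (y) x 6 mm, two uprights 8 mm thick and 46 mm wide at x = -42 and +42 mm, each with an open 90 degree V notch along x, 35 mm wide at the top, highest points 49 mm above the table. Open between the uprights down to the base, 76 mm clear. Origin: centre of the underside, x along the notches, z up.
- rest_cradle (a point): Midway between the two notches, on the axis of a 12 mm handle lying in them: 40 mm above the table, over the rest's origin; axes as the rest's.
- chisel: Bystander, loose, to be left where it is. Small chisel, wooden handle 12 mm in diameter, 160 mm long over all with a flat steel blade; stands blade up in another hole of the block. Origin 60 mm from the tail end, x to the blade.
- modeller: Bystander, loose, to be left where it is. Modelling tool, red handle 12 mm in diameter, 160 mm long over all with a flat wooden blade; stands blade up in another hole of the block. Origin 60 mm from the tail end, x to the blade.
- weight: Bystander, loose, to be left where it is. Steel calibration weight with a knob, 38 mm in diameter, 60 mm high. Origin: centre of the underside.
- pebble_grey: Bystander, loose, to be left where it is. Grey pebble 72 x 54 x 32 mm. Origin: underside.
- pebble_striped: Bystander, loose, to be left where it is. Dark pebble with white bands, 84 x 60 x 42 mm. Origin: underside.
- terracotta_chip: Bystander, loose, to be left where it is. Red terracotta chip with a white stroke, 44 x 30 x 14 mm. Origin: underside.
- marker: Bystander, loose, to be left where it is. Yellow marker pen with black cap, lying, 120 mm long, 17 mm thick. Origin: underside, mid length, x to the cap.
- pigment_jar: Bystander, loose, to be left where it is. Jar of red pigment with a white cap, 48 mm in diameter, 55 mm high. Origin: centre of the underside.
Things that resemble listed ones, but are neither listed nor needed, are in the scene too. Leave any orange look-alike of the rest alone.

How it is judged (in metres and radians):
On the way:
1. the reset button is held all the way down (more than 3.2 of its 4 mm) by the stylus for 0.7 s (value of joint reset_button above 0.0032 m and contact force between stylus and reset_button above 0.5 N), for 0.7 s.
At the end, for the whole second after the job is handed in: The battery cover is shut to within 3 mm, the reset button is up again (within 1 mm), and the stylus lies still across both notches of the rest, either way round: its origin within 20 mm of the cradle's middle and its axis within 0.15 rad of the rest's x (value of joint battery_cover below 0.003 m and value of joint reset_button below 0.001 m and distance between stylus and rest_cradle below 0.02 m and angle between the x axis of stylus and the x axis of rest, either way round below 0.15 rad and linear speed of stylus below 0.02 m/s); the robot touches nothing.
It fails at once if the chisel or the modelling tool in the block is moved by more than 25 mm (distance of any of chisel, modeller from where it was at the start of the episode above 0.025 m).
It fails at once if a stone (grey pebble, striped pebble, terracotta chip) is moved by more than 25 mm (distance of any of pebble_grey, pebble_striped, terracotta_chip from where it was at the start of the episode above 0.025 m).
It fails at once if the weight, the marker or the jar is moved by more than 25 mm (distance of any of weight, marker, pigment_jar from where it was at the start of the episode above 0.025 m).
It fails at once if the stylus is pressed on the scale or the button with more than 30 N (contact force between stylus and scale above 30 N or contact force between stylus and reset_button above 30 N).
It also fails if it takes over 72 s, if anything falls off the work surface, if the arm or the gripper's body presses on something with over 40 N, if the wrist force passes 120 N, or if a joint passes its speed limit or range.

## Working session

There is one attempt and no reset: what is moved stays moved. The work goes in short steps, Python scripts to look and compute and a tool call to move; the robot and the scene stay as the last step left them, time stands still between calls to the robot, and variables do not carry over. Pictures are saved under pics/ and viewed, at most 10 in all, crops included, and the job is handed in when it is done.

Besides the shell and the picture viewer there is one more tool, called after ">>>" as name(argument=value, ...), one argument or row to a line, values as JSON. servo_tool: Moves the arm, as the interface text tells. Its arguments: {"type":"object","properties":{"deltas":{"type":"array"},"fingers":{"type":"number"}},"required":["deltas"]}

```bash
mkdir -p pics; ls
python3 - <<'E'
from plant import bot
import cv2,numpy as np
print(bot.get_obs())
for n in("scene","top"):
    im=bot.capture(n); cv2.imwrite(f"pics/{n}0.png",im[...,::-1]); m=bot.camera_model(n); print(n,m)
E
```

```text
pics
{'time': 0.0, 'joint_positions': array([ 1.02401116e+00,  3.42705649e-01,  1.52502918e+00, -4.39097973e-06,
        1.27536795e+00, -1.45976390e-01]), 'dq': array([ 0.00193629, -0.00029388,  0.00070095,  0.00108545,  0.00155897,
       -0.00100759]), 'tau': array([ 1.47888662e-03, -4.31261730e+01, -2.44221926e+01,  7.17221992e-02,
        5.59725228e-02, -1.92728317e-04]), 'tool_pos': array([204.59274924, 483.05582931, 226.04957004]), 'tcp_rot': array([-3.14009799e+00, -2.15505370e-04,  2.74078500e+00]), 'contact_force': array([ 0.0169881 , -0.17937973, -0.07067964]), 'moment': array([ 0.04222197,  0.0085143 , -0.03950929]), 'finger_force': 0.0, 'grip_width': 91.78699234656592}
scene {'mtx': array([[524.58805582,   0.        , 281.24821261],
       [  0.        , 524.58805582, 211.34850125],
       [  0.        ,   0.        ,   1.        ]]), 'xyz': array([1149.91600852, -276.36619282, 1190.17552583]), 'rotation': array([-2.60988861,  0.00834755,  1.17660887])}
top {'mtx': array([[457.51792323,   0.        , 279.91301226],
       [  0.        , 457.51792323, 207.41364969],
       [  0.        ,   0.        ,   1.        ]]), 'xyz': array([ 368.25498826,  -69.72350195, 1047.5596569 ]), 'rotation': array([-2.9151546 ,  0.00443978, -1.49795376])}
```

View pics/top0.png

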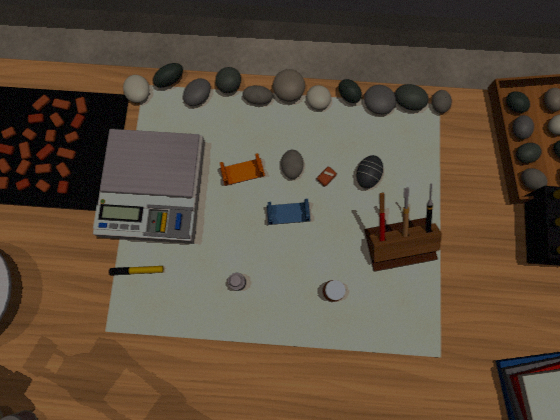

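View pics/scene0.png

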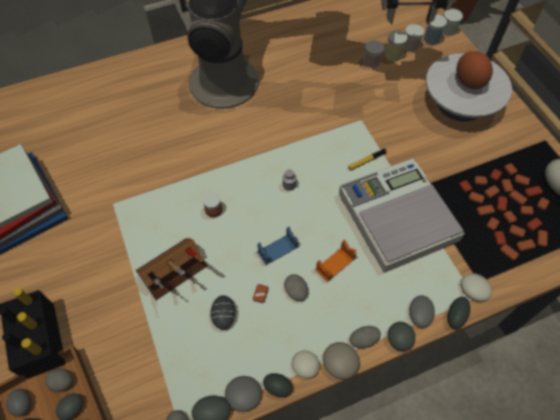

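The top view (world +x up, +y left) shows the scale at upper left, with its compartment near (170,222). The blue rest is near (288,213) and the marker at (137,270). The block is at (405,240), with the black stylus in its right hole and its tip near (431,185). Next I'll measure these more precisely.

```bash
cat > h.py <<'E'
import numpy as np,cv2
from scipy.spatial.transform import Rotation as R
from plant import bot
np.set_printoptions(precision=2,suppress=True)
def ray(m,uv):
    d=R.from_euler('xyz',m['rotation']).as_matrix()@np.linalg.inv(m['mtx'])@np.r_[uv,1]
    return m['xyz'],d/np.linalg.norm(d)
def onz(m,uv,z):
    c,d=ray(m,uv); return c+d*(z-c[2])/d[2]
def proj(m,P):
    p=m['mtx']@R.from_euler('xyz',m['rotation']).as_matrix().T@(np.asarray(P,float)-m['xyz']); return p[:2]/p[2]
def tri(m1,u1,m2,u2):
    (a,d),(b,e)=ray(m1,u1),ray(m2,u2)
    s=np.linalg.lstsq(np.c_[d,-e],b-a,rcond=None)[0]; p,q=a+s[0]*d,b+s[1]*e
    return (p+q)/2,np.linalg.norm(p-q)
E
python3 - <<'E'
from h import *
t=cv2.imread('pics/top0.png'); s=cv2.imread('pics/scene0.png')
mt,ms=bot.camera_model('top'),bot.camera_model('scene')
# blue rest mask in top
for n,im,m in(('top',t,mt),('scene',s,ms)):
    hsv=cv2.cvtColor(im,cv2.COLOR_BGR2HSV)
    k=cv2.inRange(hsv,(100,90,40),(125,255,255))
    c,_=cv2.findContours(k,cv2.RETR_EXTERNAL,cv2.CHAIN_APPROX_NONE)
    for q in c:
        if cv2.contourArea(q)>25:
            r=cv2.minAreaRect(q); print(n,cv2.contourArea(q),r,[onz(m,b,3)[:2] for b in cv2.boxPoints(r)])
a=cv2.resize(t[165:285,355:455],None,fx=3.9,fy=3.9,interpolation=cv2.INTER_CUBIC)
b=cv2.resize(t[120:250,85:215],None,fx=3.6,fy=3.6,interpolation=cv2.INTER_CUBIC)
H=468; cv2.imwrite('pics/c1.png',np.hstack([a[:H],b[:H]])[:, :800]); print(a.shape,b.shape)
c=cv2.resize(s[230:310,125:235],None,fx=3.6,fy=3.6,interpolation=cv2.INTER_CUBIC)
d=cv2.resize(s[150:275,330:470],None,fx=2.8,fy=2.8,interpolation=cv2.INTER_CUBIC)
o=np.zeros((360,800,3),np.uint8);o[:c.shape[0],:396]=c;o[:350,400:792]=d;cv2.imwrite('pics/c2.png',o)
E
```

```text
top 214.0 ((529.5288696289062, 359.6878356933594), (6.0822882652282715, 60.290672302246094), 81.25383758544922) [array([ 300.39, -547.32]), array([ 328.99, -677.16]), array([ 316.56, -678.37]), array([ 288.08, -548.89])]
top 26.5 ((102.0, 225.0), (4.0, 8.0), 90.0) [array([540.39, 372.27]), array([541.73, 353.66]), array([532.35, 352.16]), array([531.01, 370.74])]
top 61.5 ((178.10366821289062, 220.56707763671875), (5.411145210266113, 15.46041488647461), 6.340191841125488) [array([541.59, 192.79]), array([578.16, 193.34]), array([577.64, 180.61]), array([541.09, 180.15])]
top 658.5 ((287.89984130859375, 211.26490783691406), (21.685590744018555, 41.62017059326172), 85.36454010009766) [array([618.32, -14.71]), array([ 633.44, -111.42]), array([ 581.97, -118.55]), array([567.09, -22.88])]
scene 475.0 ((277.393798828125, 245.7137908935547), (19.021169662475586, 38.28388214111328), 61.11341857910156) [array([ 572.09, -115.74]), array([556.  , -16.86]), array([609.18, -14.22]), array([ 623.97, -111.39])]
scene 342.5 ((31.50000762939453, 231.00003051757812), (7.602630138397217, 74.23745727539062), 63.43495178222656) [array([ 309.36, -722.17]), array([ 276.68, -547.28]), array([ 300.92, -542.95]), array([ 332.52, -716.69])]
scene 43.5 ((356.7940673828125, 190.32350158691406), (13.033892631530762, 4.458963394165039), 59.036251068115234) [array([501.42, 188.11]), array([498.79, 200.94]), array([537.77, 201.34]), array([540.26, 188.67])]
scene 40.0 ((37.66175842285156, 166.6029510498047), (30.52674674987793, 2.915475845336914), 59.03623962402344) [array([  52.11, -602.04]), array([  49.52, -594.68]), array([ 156.93, -569.15]), array([ 159.25, -576.33])]
(468, 390, 3) (468, 468, 3)
```

View pics/c1.png

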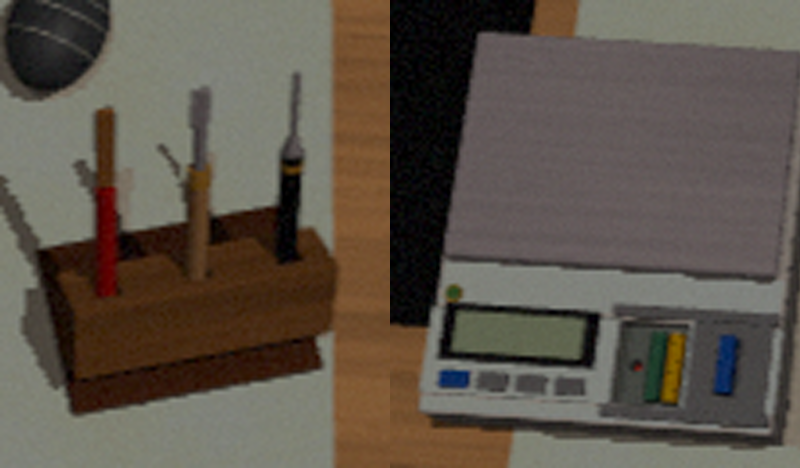

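View pics/c2.png

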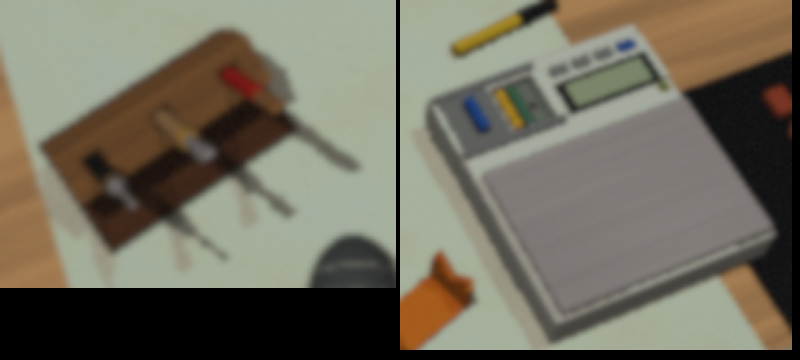

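Both crops show the reset hole's red dot at top-view pixel (153.3,221.7), the rib at (178,220.6), and the stylus in the block hole nearest -y (tip at crop (297,73), black handle). Now I'll compute positions.

Run:
```python
from h import *
mt,ms=bot.camera_model('top'),bot.camera_model('scene'); mw=bot.camera_model('wrist'); o=bot.get_obs()
T=lambda u,v:(355+u/3.9,165+v/3.9); S=lambda u,v:(85+(u-390)/3.6,120+v/3.6)
C=lambda u,v:(125+u/3.6,230+v/3.6); D=lambda u,v:(330+(u-400)/2.8,150+v/2.8)
Rt=R.from_euler('xyz',o['tcp_rot']).as_matrix()
print('wrist in tool',Rt.T@(mw['xyz']-o['tool_pos']),(Rt.T@R.from_euler('xyz',mw['rotation']).as_matrix()),mw['mtx'])
print('tip',tri(mt,T(297,73),ms,C(226,258)))
print('cone/handle junction',tri(mt,T(292,156),ms,C(113,180)))
print('handle at mouth z~60',onz(mt,T(288,262),60))
print('pan TL,TR?,BR,BL',*[onz(mt,S(*p),62) for p in((477,33),(777,277),(445,255))])
print('console FL',onz(mt,S(422,412),50),'FR',onz(mt,S(783,440),50))
print('red',onz(mt,S(636,366),30),onz(mt,S(636,366),38))
print('rib',onz(mt,(178.1,220.57),64),tri(mt,(178.1,220.57),ms,(356.8,190.3)))
print('rest',onz(mt,(287.9,211.26),25),onz(ms,(277.4,245.7),25))
print('blockbase near corners',onz(mt,T(75,412),3),onz(mt,T(320,370),3))
print('start tcp in wrist')
```

```text
wrist in tool [  70.9     0.06 -156.06] [[ 0.   -0.96 -0.26]
 [ 1.    0.    0.  ]
 [-0.   -0.26  0.96]] [[314.8    0.   277.81]
 [  0.   314.8  212.6 ]
 [  0.     0.     1.  ]]
tip (array([ 671.63, -343.03,   93.93]), np.float64(58.858790310843254))
cone/handle junction (array([ 612.65, -365.21,  104.73]), np.float64(0.7470053908499722))
handle at mouth z~60 [ 562.83 -377.36   60.  ]
pan TL,TR?,BR,BL [750.77 357.26  62.  ] [604.28 146.84  62.  ] [603.51 354.07  62.  ]
console FL [506.45 357.29  50.  ] FR [505.21 133.93  50.  ]
red [548.03 235.89  30.  ] [546.62 233.49  38.  ]
rib [548.37 171.75  64.  ] (array([549.28, 172.84,  58.82]), np.float64(0.3599206088856668))
rest [595.19 -66.94  25.  ] [600.96 -68.9   25.  ]
blockbase near corners [ 476.49 -271.71    3.  ] [ 511.27 -413.74    3.  ]
start tcp in wrist
```

```bash
cat >> h.py <<'E'
def frame(z,y):
    "tool rotation from z axis and (about) closing axis y"
    z=np.asarray(z,float);z/=np.linalg.norm(z);y=np.asarray(y,float);y=y-z*(y@z);y/=np.linalg.norm(y)
    return np.c_[np.cross(y,z),y,z]
def plan(p,Rg,n,src=None):
    "print n equal rows from measured (or src) pose to p,Rg"
    o=bot.get_obs(); p0,R0=src or (o['tool_pos'],R.from_euler('xyz',o['tcp_rot']).as_matrix())
    w=R.from_matrix(R0.T@Rg).as_rotvec(degrees=True)/n; w=np.round(w,1); Rk=R0.copy(); out=[]; pk=p0.copy()
    for k in range(n):
        g=p0+(p-p0)*(k+1)/n; s=np.round(Rk.T@(g-pk)/1000,4); pk=pk+Rk@s*1000
        out.append([list(map(float,s)),list(map(float,w))]); Rk=Rk@R.from_rotvec(w,degrees=True).as_matrix()
    print(str(out).replace(' ',''),'| end',pk,'per row mm',np.linalg.norm(p-p0)/n,'deg',np.linalg.norm(w))
E
python3 - <<'E'
from h import *
t=cv2.imread('pics/top0.png'); mt,ms=bot.camera_model('top'),bot.camera_model('scene')
j=np.array([612.6,-365.2,104.7]);b=np.array([.971,.239,0]);ax=b*np.cos(np.radians(50))+np.array([0,0,np.sin(np.radians(50))])
print(proj(mt,j+50*ax),'seen',355+297/3.9,165+73/3.9, proj(ms,j+50*ax))
y=np.array([np.sin(.24),-np.cos(.24),0])
plan(np.array([478,217,88.]),frame([0,0,-1],y),14)
E
```

```text
[431.8  185.63] seen 431.1538461538462 183.71794871794873 [159.82 284.11]
[[[-0.0254,-0.0099,0.0099],[-0.0,0.0,10.2]],[[-0.0267,-0.0052,0.0099],[-0.0,0.0,10.2]],[[-0.0273,-0.0004,0.0098],[-0.0,0.0,10.2]],[[-0.0268,0.0045,0.0099],[-0.0,0.0,10.2]],[[-0.0257,0.0091,0.0099],[-0.0,0.0,10.2]],[[-0.0237,0.0135,0.0099],[-0.0,0.0,10.2]],[[-0.0209,0.0175,0.0098],[-0.0,0.0,10.2]],[[-0.0174,0.0209,0.0099],[-0.0,0.0,10.2]],[[-0.0135,0.0237,0.0099],[-0.0,0.0,10.2]],[[-0.009,0.0257,0.0099],[-0.0,0.0,10.2]],[[-0.0044,0.0269,0.0098],[-0.0,0.0,10.2]],[[0.0004,0.0272,0.0099],[-0.0,0.0,10.2]],[[0.0053,0.0268,0.0099],[-0.0,0.0,10.2]],[[0.0099,0.0253,0.0099],[-0.0,0.0,10.2]]] | end [477.95 217.01  87.95] per row mm 28.97922635691506 deg 10.2
```

>>> servo_tool(
  deltas=[
    [[-0.025,-0.01,0.01],[0,0,10.2]],
    [[-0.027,-0.005,0.01],[0,0,10.2]],
    [[-0.027,0,0.01],[0,0,10.2]],
    [[-0.027,0.005,0.01],[0,0,10.2]],
    [[-0.026,0.009,0.01],[0,0,10.2]],
    [[-0.024,0.014,0.01],[0,0,10.2]],
    [[-0.021,0.018,0.01],[0,0,10.2]],
    [[-0.017,0.021,0.01],[0,0,10.2]],
    [[-0.013,0.024,0.01],[0,0,10.2]],
    [[-0.009,0.026,0.01],[0,0,10.2]],
    [[-0.004,0.027,0.01],[0,0,10.2]],
    [[0,0.027,0.01],[0,0,10.2]],
    [[0.005,0.027,0.01],[0,0,10.2]],
    [[0.01,0.025,0.008],[0,0,10.2]],
    [[0,0,0],[0,0,0]],
    [[0,0,0],[0,0,0]],
  ],
  fingers=0.3,
)

```text
time: 2.1
tool_pos: [479.8, 218.8, 88.6]
tcp_rot: [-3.141, 0.001, 0.251]
contact_force: [0.5, -0.1, 0.2]
grip_width: 27.3
finger_force: 0.0
```

```bash
cat > look.py <<'E'
import sys,pickle
from h import *
n=sys.argv[1]; m=bot.camera_model('wrist'); im=bot.capture('wrist')
cv2.imwrite(f'pics/{n}.png',im[...,::-1]); o=bot.get_obs(); pickle.dump((m,o),open(f'pics/{n}.pkl','wb'))
print(o['time'],o['tool_pos'],o['tcp_rot'],o['joint_positions'],m['xyz'])
E
python3 look.py w1
python3 - <<'E'
from h import *
im=cv2.imread('pics/w1.png'); m=bot.camera_model('wrist')
hsv=cv2.cvtColor(im,cv2.COLOR_BGR2HSV)
print('hole exp',proj(m,[547,234,38]))
for nm,k in(('red',cv2.inRange(hsv,(0,120,50),(8,255,255))|cv2.inRange(hsv,(172,120,50),(180,255,255))),('blue',cv2.inRange(hsv,(100,90,40),(125,255,255)))):
    n,l,s,c=cv2.connectedComponentsWithStats(k)
    for i in range(1,n):
        if s[i,4]>4: print(nm,s[i],c[i])
E
```

```text
2.15 [479.79 219.    88.81] [-3.14  0.    0.25] [0.28 0.5  1.7  0.   0.94 1.6 ] [548.51 236.37 244.61]
hole exp [281.66 129.77]
red [274 123   9   9  62] [277.82 127.23]
blue [ 79 101  34  25 609] [ 95.02 112.9 ]
blue [ 362  122   39   65 1358] [380.41 153.24]
```

View pics/w1.png

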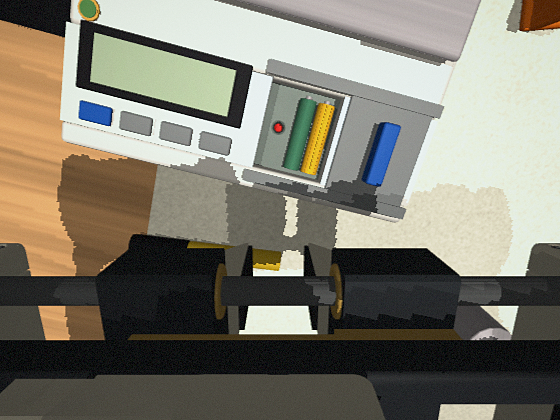

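The wrist view is clear: red button disc at (277.8,127.2), rib at (380.4,153.2), and the two cells between them. I'll locate these, then plan the move towards the rest for a look on the way to the block.

Run:
```python
from h import *
import pickle
m,o=pickle.load(open('pics/w1.pkl','rb')); im=cv2.imread('pics/w1.png')
print('button',onz(m,(277.8,127.2),30),'rib',onz(m,(380.4,153.2),62))
hsv=cv2.cvtColor(im,cv2.COLOR_BGR2HSV); k=cv2.inRange(hsv,(100,90,40),(125,255,255)); k[:,:300]=0
r=cv2.minAreaRect(max(cv2.findContours(k,0,1)[0],key=cv2.contourArea)); P=[onz(m,b,65)[:2] for b in cv2.boxPoints(r)]
print([(np.linalg.norm(P[i]-P[i-1]),np.degrees(np.arctan2(*(P[i]-P[i-1])[::-1]))) for i in range(4)])
# console front edge top: left corner & right corner; pocket corners
print('front',onz(m,(63,124),50),onz(m,(404,208),50),'pocket',*[onz(m,q,50) for q in((270,80),(349,98),(325,187),(250,172))])
y=np.array([np.sin(.24),-np.cos(.24),0])
plan(np.array([520,-85,130.]),frame([0,0,-1],y),8)
```

```text
button [547.92 236.49  30.  ] rib [548.7  176.09  62.  ]
[(np.float64(12.712310184995733), np.float64(86.20443158537388)), (np.float64(35.41160478232829), np.float64(-0.2581949254137413)), (np.float64(12.062511161793303), np.float64(-92.88466743778166)), (np.float64(35.64890422555928), np.float64(-179.23232817886068))]
front [517.95 360.84  50.  ] [519.8 146.1  50. ] pocket [572.22 247.33  50.  ] [574.19 200.37  50.  ] [520.29 198.82  50.  ] [517.76 246.49  50.  ]
[[[-0.0046,0.0381,-0.0052],[-0.0,0.0,0.1]],[[-0.0045,0.038,-0.0051],[-0.0,0.0,0.1]],[[-0.0044,0.0381,-0.0052],[-0.0,0.0,0.1]],[[-0.0044,0.0381,-0.0051],[-0.0,0.0,0.1]],[[-0.0043,0.0381,-0.0052],[-0.0,0.0,0.1]],[[-0.0042,0.0381,-0.0051],[-0.0,0.0,0.1]],[[-0.0042,0.0381,-0.0052],[-0.0,0.0,0.1]],[[-0.0041,0.0381,-0.0052],[-0.0,0.0,0.1]]] | end [519.98 -85.04 130.04] per row mm 38.675364860740146 deg 0.1
```

>>> servo_tool(
  deltas=[
    [[-0.004,0.038,-0.006],[0,0,0]],
    [[-0.004,0.038,-0.006],[0,0,0]],
    [[-0.004,0.038,-0.006],[0,0,0]],
    [[-0.004,0.038,-0.006],[0,0,0]],
    [[-0.004,0.038,-0.006],[0,0,0]],
    [[-0.004,0.038,-0.006],[0,0,0]],
    [[-0.004,0.038,-0.003],[0,0,0]],
    [[-0.004,0.038,-0.003],[0,0,0]],
  ],
)

```text
time: 3.15
tool_pos: [524.2, -84.2, 131.3]
tcp_rot: [3.141, -0.001, 0.251]
contact_force: [-0.0, 0.1, 0.3]
grip_width: 27.5
finger_force: 0.0
```

```bash
python3 look.py w2
python3 - <<'E'
from h import *
import pickle
m,o=pickle.load(open('pics/w2.pkl','rb')); im=cv2.imread('pics/w2.png')
hsv=cv2.cvtColor(im,cv2.COLOR_BGR2HSV); k=cv2.inRange(hsv,(100,90,30),(125,255,255))
c=max(cv2.findContours(k,0,1)[0],key=cv2.contourArea); r=cv2.minAreaRect(c); print(r)
for z in (0,49): 
  P=[onz(m,b,z)[:2] for b in cv2.boxPoints(r)]; print(z,P,np.mean(P,0),[(np.linalg.norm(P[i]-P[i-1]),np.degrees(np.arctan2(*(P[i]-P[i-1])[::-1]))) for i in (1,2)])
E
```

```text
3.2 [525.39 -88.52 131.77] [ 3.14 -0.    0.25] [-0.31  0.45  1.64 -0.    1.05  1.01] [592.62 -66.53 287.43]
((277.9803771972656, 121.15432739257812), (125.86761474609375, 61.80086135864258), 5.609274387359619)
0 [array([562.15, -13.64]), array([613.85,  -8.54]), array([ 631.02, -114.85]), array([ 579.68, -125.4 ])] [596.68 -65.61] [(np.float64(51.9461052199453), np.float64(5.629524926254907)), (np.float64(107.68729535667454), np.float64(-80.826501676235))]
49 [array([567.35, -22.66]), array([610.23, -18.43]), array([ 624.47, -106.62]), array([ 581.89, -115.37])] [595.99 -65.77] [(np.float64(43.09060053679868), np.float64(5.629524926254913)), (np.float64(89.32931944474294), np.float64(-80.826501676235))]
```

View pics/w2.png

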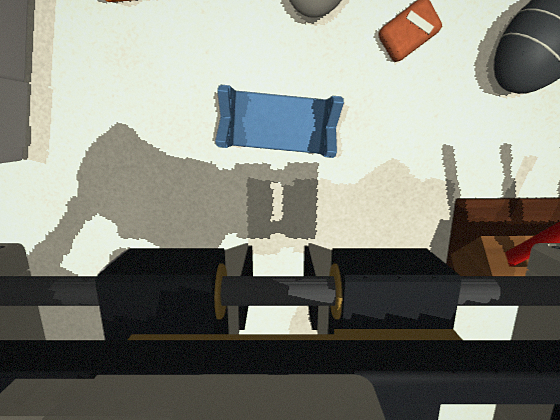

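The rest is centred at about (596,-66), with its axis at about -80.5°. Now I'll plan the pre-grasp at the block.

Run:
```python
from h import *
P=np.array([590.8,-370.6,77.9]); z=np.array([.4855,.1195,-.866]); G=frame(z,[.238,-.971,0])
plan(P-60*z,G,9)
```

```text
[[[-0.004,0.0321,0.0003],[0.0,3.3,0.1]],[[-0.004,0.0322,0.0001],[0.0,3.3,0.1]],[[-0.0039,0.0321,-0.0002],[0.0,3.3,0.1]],[[-0.0039,0.0322,-0.0003],[0.0,3.3,0.1]],[[-0.0037,0.0322,-0.0006],[0.0,3.3,0.1]],[[-0.0037,0.0321,-0.0008],[0.0,3.3,0.1]],[[-0.0036,0.0322,-0.001],[0.0,3.3,0.1]],[[-0.0034,0.0322,-0.0012],[0.0,3.3,0.1]],[[-0.0033,0.0322,-0.0015],[0.0,3.3,0.1]]] | end [ 561.65 -377.78  129.9 ] per row mm 32.39131995925799 deg 3.3015148038438356
```

>>> servo_tool(
  deltas=[
    [[-0.004,0.032,0],[0,3.3,0.1]],
    [[-0.004,0.032,0],[0,3.3,0.1]],
    [[-0.004,0.032,0],[0,3.3,0.1]],
    [[-0.004,0.032,0],[0,3.3,0.1]],
    [[-0.004,0.032,-0.001],[0,3.3,0.1]],
    [[-0.004,0.032,-0.001],[0,3.3,0.1]],
    [[-0.004,0.032,-0.001],[0,3.3,0.1]],
    [[-0.003,0.032,-0.001],[0,3.3,0.1]],
    [[-0.003,0.032,-0.001],[0,3.3,0.1]],
    [[0,0,0],[0,0,0]],
    [[0,0,0],[0,0,0]],
  ],
)

```text
time: 4.58
tool_pos: [559.7, -370.5, 127.8]
tcp_rot: [-3.136, -0.518, 0.233]
contact_force: [0.1, 1.3, 0.1]
grip_width: 27.6
finger_force: 0.0
```

```bash
python3 look.py w3
python3 - <<'E'
from h import *
import pickle
m,o=pickle.load(open('pics/w3.pkl','rb')); 
j=np.array([612.6,-365.2,104.7]);u=np.array([.624,.154,.766])
print('junction',proj(m,j),'tip',proj(m,j+50*u),'mouth',proj(m,j-68*u),'grasp pt',proj(m,j-35*u))
E
```

```text
4.625 [ 559.91 -370.27  127.96] [-3.14 -0.52  0.23] [-0.92  0.58  1.56  0.63  0.89  0.04] [ 543.65 -375.11  298.18]
junction [289.43 183.18] tip [290.62 105.39] mouth [288.27 259.21] grasp pt [288.78 225.65]
```

View pics/w3.png

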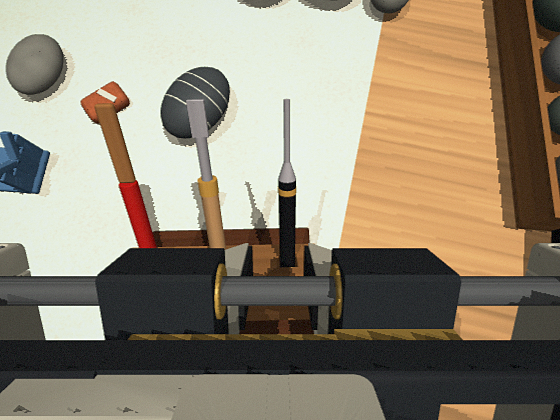

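The stylus lies along the image column, with its tip at (287,98), handle end at (287,179) and mouth at (288,266), about 6 mm to tool +y of the finger midline. I'll shift by that amount, approach and close.

>>> servo_tool(
  deltas=[
    [[0.001,0.006,0],[0,0,0]],
    [[0,0,0.02],[0,0,0]],
    [[0,0,0.02],[0,0,0]],
    [[0,0,0.018],[0,0,0]],
    [[0,0,0.012],[0,0,0]],
    [[0,0,0.008],[0,0,0]],
    [[0,0,0],[0,0,0]],
    [[0,0,0],[0,0,0]],
  ],
)

```text
time: 5.62
tool_pos: [599.4, -368.7, 61.0]
tcp_rot: [-3.138, -0.519, 0.231]
contact_force: [0.5, -1.6, 0.1]
grip_width: 27.7
finger_force: 0.0
```

>>> servo_tool(
  deltas=[
    [[0,0,0],[0,0,0]],
    [[0,0,0],[0,0,0]],
    [[0,0,0],[0,0,0]],
    [[0,0,0],[0,0,0]],
    [[0,0,0],[0,0,0]],
  ],
  fingers=0,
)

```text
time: 6.25
tool_pos: [599.4, -368.6, 60.8]
tcp_rot: [-3.137, -0.519, 0.231]
contact_force: [0.3, -0.0, 1.6]
grip_width: 10.9
finger_force: 30.0
```

Run:
```python
from h import *
o=bot.get_obs(); G=R.from_euler('xyz',o['tcp_rot']).as_matrix(); u=np.array([.624,.154,.766]); print(G.T@u, o['tool_pos'],o['contact_force'],o['moment'])
```

```text
[ 0.94 -0.01 -0.35] [ 599.42 -368.57   60.76] [ 0.32 -0.03  1.56] [-0.12  0.33  0.  ]
```

>>> servo_tool(
  deltas=[
    [[0.007,0,-0.0026],[0,0,0]],
    [[0.009,0,-0.0035],[0,0,0]],
    [[0.009,0,-0.0035],[0,0,0]],
    [[0.009,0,-0.0035],[0,0,0]],
    [[0.014,0,-0.0052],[0,0,0]],
    [[0.014,0,-0.0052],[0,0,0]],
    [[0.014,0,-0.0052],[0,0,0]],
    [[0,0,-0.02],[0,0,0]],
    [[0,0,-0.02],[0,0,0]],
  ],
)

```text
time: 7.38
tool_pos: [629.7, -361.5, 158.9]
tcp_rot: [-3.137, -0.518, 0.231]
contact_force: [-0.4, 1.2, -0.4]
grip_width: 11.2
finger_force: 30.0
```

```bash
python3 look.py w4
python3 - <<'E'
from h import *
import pickle
m,o=pickle.load(open('pics/w4.pkl','rb')); G=R.from_euler('xyz',o['tcp_rot']).as_matrix(); im=cv2.imread('pics/w4.png')
ut=np.array([.94,-.01,-.35]); g=np.array([0,0,-19.]); M=o['tool_pos']
for s in (-75,35,85): print(s,proj(m,M+G@(g+ut*s)))
print(o['contact_force'],o['grip_width'])
t=np.array([-.165,.986,0]); 
# rest: want stylus along t, horizontal; tool = same relation. ux in tool ut
ut/=np.linalg.norm(ut); a=np.arctan2(ut[2],ut[0]) # tip elevation in tool xz
# tool y = horizontal perpendicular: tool x~ t side
y=np.cross([0,0,-1],t); 
Gr=R.from_rotvec(0*y).as_matrix()@frame([0,0,-1],y); Gr=R.from_rotvec(np.array(y)*a).as_matrix()@Gr
print('tip at rest',Gr@ut, 'tool z',Gr[:,2])
gp=np.array([596,-66,42.])+t*15; tcp=gp+19*Gr[:,2]; print('tcp at rest',tcp)
plan(tcp+[0,0,90],Gr,11)
E
```

```text
7.425 [ 629.59 -362.97  162.02] [-3.14 -0.52  0.23] [-0.82  0.61  1.39  0.56  0.95  0.23] [ 613.58 -365.94  329.32]
-75 [281.88 363.5 ]
35 [280.58 218.69]
85 [279.43  89.7 ]
[ 0.23 -0.46  1.15] 11.03564656305974
tip at rest [-0.17  0.98  0.  ] tool z [ 0.06 -0.34 -0.94]
tcp at rest [594.62 -57.75  24.19]
[[[0.0007,-0.0277,0.0054],[0.7,-3.7,-8.0]],[[0.0049,-0.0273,0.0056],[0.7,-3.7,-8.0]],[[0.009,-0.0262,0.0055],[0.7,-3.7,-8.0]],[[0.0129,-0.0247,0.005],[0.7,-3.7,-8.0]],[[0.0165,-0.0225,0.0044],[0.7,-3.7,-8.0]],[[0.0197,-0.0199,0.0035],[0.7,-3.7,-8.0]],[[0.0225,-0.017,0.0023],[0.7,-3.7,-8.0]],[[0.0248,-0.0136,0.001],[0.7,-3.7,-8.0]],[[0.0264,-0.0101,-0.0005],[0.7,-3.7,-8.0]],[[0.0275,-0.0062,-0.0021],[0.7,-3.7,-8.0]],[[0.0279,-0.0025,-0.0039],[0.7,-3.7,-8.0]]] | end [594.63 -57.71 114.16] per row mm 28.265675551684048 deg 8.841945487278238
```

View pics/w4.png

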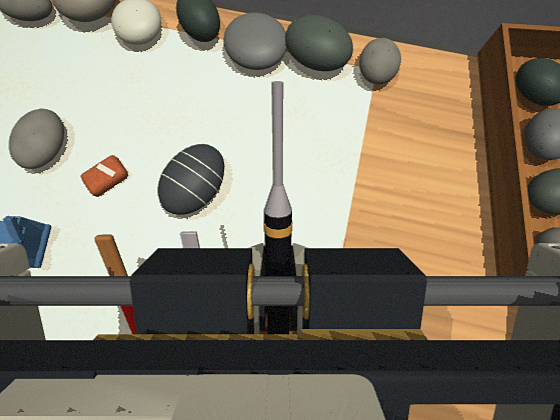

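The stylus is held straight, with its tip at (278,82) and handle end at y≈213, gripped about 12 mm ahead of its origin. I'll raise it first, then swing it to above the rest.

>>> servo_tool(
  deltas=[
    [[0.01,0,-0.0175],[0,0,0]],
    [[0.01,0,-0.0175],[0,0,0]],
    [[0.001,-0.028,0.005],[0.7,-3.7,-8]],
    [[0.005,-0.027,0.006],[0.7,-3.7,-8]],
    [[0.009,-0.026,0.006],[0.7,-3.7,-8]],
    [[0.013,-0.025,0.005],[0.7,-3.7,-8]],
    [[0.0165,-0.0225,0.0045],[0.7,-3.7,-8]],
    [[0.02,-0.02,0.0035],[0.7,-3.7,-8]],
    [[0.0225,-0.017,0.0025],[0.7,-3.7,-8]],
    [[0.025,-0.0135,0.001],[0.7,-3.7,-8]],
    [[0.0265,-0.01,0],[0.7,-3.7,-8]],
    [[0.0275,-0.006,-0.002],[0.7,-3.7,-8]],
    [[0.028,-0.0025,-0.004],[0.7,-3.7,-8]],
    [[0,0,0],[0,0,0]],
    [[0,0,0],[0,0,0]],
  ],
)

```text
time: 9.3
tool_pos: [596.8, -55.7, 151.0]
tcp_rot: [-3.13, 0.353, 1.736]
contact_force: [0.4, -0.5, -1.2]
grip_width: 11.0
finger_force: 30.0
```

```bash
cat > st.py <<'E'
from h import *
def axis_px(im,m,lo=60,hi=205):
    "steel shaft/cone line in wrist view: columns of dark/greyish blob near centre per row"
    pass
E
python3 look.py w5
python3 - <<'E'
from h import *
import pickle
m,o=pickle.load(open('pics/w5.pkl','rb')); G=R.from_euler('xyz',o['tcp_rot']).as_matrix(); M=o['tool_pos']
ut=np.array([.94,-.01,-.35]); ut/=np.linalg.norm(ut); a=np.arctan2(ut[2],ut[0])
print('tip dir',G@ut,'grip',M-19*G[:,2])
t=np.array([-.165,.986,0]); y=np.cross([0,0,-1],t); Gr=R.from_rotvec(y*a).as_matrix()@frame([0,0,-1],y)
tcp=np.array([596,-66,44.])+t*12+19*Gr[:,2]; print(tcp, Gr.T@[0,0,-.02])
plan(tcp+[0,0,50],Gr,4)
E
```

```text
9.35 [596.71 -56.3  151.02] [-3.13  0.35  1.74] [-0.04  0.54  1.49 -0.4   1.09 -0.02] [578.67  64.11 272.82]
tip dir [-0.17  0.99  0.  ] grip [595.86 -49.78 168.85]
[595.11 -60.71  26.19] [ 0.01 -0.    0.02]
[[[0.0055,-0.0004,0.0179],[-0.2,-0.0,-0.0]],[[0.0055,-0.0004,0.0179],[-0.2,-0.0,-0.0]],[[0.0055,-0.0005,0.0179],[-0.2,-0.0,-0.0]],[[0.0056,-0.0005,0.0179],[-0.2,-0.0,-0.0]]] | end [595.13 -60.65  76.21] per row mm 18.743718202160522 deg 0.2
```

>>> servo_tool(
  deltas=[
    [[0.0055,0,0.018],[-0.2,0,0]],
    [[0.0055,0,0.018],[-0.2,0,0]],
    [[0.0055,-0.001,0.018],[-0.2,0,0]],
    [[0.0055,-0.001,0.018],[-0.2,0,0]],
    [[0.005,0,0.014],[0,0,0]],
    [[0.005,0,0.014],[0,0,0]],
    [[0.0045,0,0.012],[0,0,0]],
    [[0,0,0],[0,0,0]],
    [[0,0,0],[0,0,0]],
  ],
)

```text
time: 10.48
tool_pos: [595.0, -60.1, 33.0]
tcp_rot: [3.14, 0.353, 1.738]
contact_force: [0.5, -1.3, -0.3]
grip_width: 11.0
finger_force: 30.0
```

```bash
python3 look.py w6
python3 - <<'E'
import cv2; im=cv2.imread('pics/w6.png'); cv2.imwrite('pics/w6c.png',im)
from h import *
import pickle
m,o=pickle.load(open('pics/w6.pkl','rb')); G=R.from_euler('xyz',o['tcp_rot']).as_matrix(); print(o['tool_pos']-19*G[:,2],o['contact_force'],o['moment'])
E
```

```text
10.525 [595.09 -60.14  33.2 ] [3.14 0.35 1.74] [-0.05  0.68  1.61 -0.48  0.83  0.1 ] [574.6   59.33 154.77]
[593.97 -53.66  51.02] [ 0.05  0.59 -1.06] [ 0.23  0.08 -0.03]
```

View pics/w6.png

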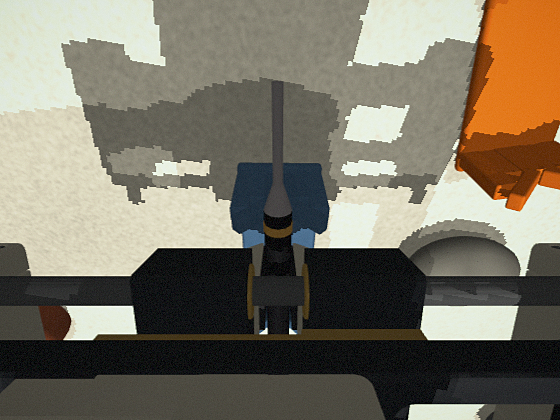

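The stylus is centred over the near upright (upright spans columns 233–327, stylus at 278), about 11 mm above its seat. I'll lower gently.

>>> servo_tool(
  deltas=[
    [[0.0015,0,0.004],[0,0,0]],
    [[0.001,0,0.003],[0,0,0]],
    [[0.0005,0,0.0015],[0,0,0]],
    [[0.0005,0,0.0013],[0,0,0]],
    [[0,0,0],[0,0,0]],
  ],
)

```text
time: 11.15
tool_pos: [595.5, -60.3, 22.8]
tcp_rot: [3.139, 0.354, 1.738]
contact_force: [2.0, 1.1, 4.0]
grip_width: 11.0
finger_force: 30.0
```

Run:
```python
from h import *
o=bot.get_obs(); G=R.from_euler('xyz',o['tcp_rot']).as_matrix(); print(o['tool_pos']-19*G[:,2],o['contact_force'],o['moment'])
```

```text
[594.35 -53.83  40.58] [1.98 1.14 3.96] [ 0.12 -0.26  0.03]
```

Contact is about 4 N, so the stylus is seated. Now I'll open and turn 55° about the grip point to take it the other way round.

>>> servo_tool(
  deltas=[
    [[0,0,0],[0,0,0]],
    [[0,0,0],[0,0,0]],
    [[0,0,0],[0,0,0]],
    [[0.003,0,-0.0002],[0,9.2,0]],
    [[0.003,0,-0.0002],[0,9.2,0]],
    [[0.003,0,-0.0002],[0,9.2,0]],
    [[0.003,0,-0.0002],[0,9.2,0]],
    [[0.003,0,-0.0002],[0,9.2,0]],
    [[0.003,0,-0.0002],[0,9.2,0]],
    [[0,0,0],[0,0,0]],
    [[0,0,0],[0,0,0]],
  ],
  fingers=0.3,
)

```text
time: 12.52
tool_pos: [591.6, -42.9, 24.0]
tcp_rot: [-3.141, -0.608, 1.738]
contact_force: [-0.1, 0.9, 0.1]
grip_width: 27.8
finger_force: 0.0
```

```bash
python3 look.py w7
python3 - <<'E'
from h import *
o=bot.get_obs(); G=R.from_euler('xyz',o['tcp_rot']).as_matrix(); print(o['tool_pos']-19*G[:,2],o['contact_force'],G)
mt=bot.camera_model('top'); im=bot.capture('top'); cv2.imwrite('pics/top7.png',im[...,::-1])
E
```

```text
12.575 [591.66 -42.44  24.48] [ 3.14 -0.61  1.74] [-0.46  0.86  1.37  0.5   1.33 -0.85] [596.9  -74.47 192.22]
[593.48 -53.14  40.07] [-0.32  0.14 -1.02] [[-0.14  0.99 -0.1 ]
 [ 0.81  0.17  0.56]
 [ 0.57  0.   -0.82]]
```

>>> servo_tool(
  deltas=[
    [[0,0,0],[0,0,0]],
    [[0,0,0],[0,0,0]],
    [[0,0,0],[0,0,0]],
    [[0,0,0],[0,0,0]],
    [[0,0,0],[0,0,0]],
  ],
  fingers=0,
)

```text
time: 13.25
tool_pos: [592.3, -42.8, 24.8]
tcp_rot: [3.139, -0.611, 1.739]
contact_force: [3.1, 3.7, 4.4]
grip_width: 11.1
finger_force: 30.0
```

Run:
```python
from h import *
o=bot.get_obs(); G=R.from_euler('xyz',o['tcp_rot']).as_matrix(); M=o['tool_pos']
t=np.array([-.165,.986,0]); ut=G.T@t; print('tip dir in tool',ut,o['grip_width'],o['contact_force'],'up in tool',G.T@[0,0,1])
# target: ut -> down; tool y horizontal; choose h yaw options
for yaw in (20,50,80):
    h=np.array([np.cos(np.radians(yaw)),np.sin(np.radians(yaw)),0])
    al=np.arctan2(ut[2],ut[0]); # angle of tip in tool xz
    # tool z = cos(35 below horiz): angle between tip and z
    c=ut[2]; z=np.array([0,0,-1])*c+h*np.sqrt(1-c*c)
    yv=np.cross(z,np.cross(ut,[0,0,1])[1]*0+0*z) if 0 else np.cross(h,[0,0,1])  # right of h
    Gt=frame(z,yv)
    if (Gt@ut)[2]>-.9: Gt=frame(z,-yv)
    print(yaw,Gt@ut, R.from_matrix(G.T@Gt).magnitude()*57.3)
```

```text
tip dir in tool [0.82 0.   0.57] 11.125477967763839 [3.09 3.66 4.36] up in tool [ 0.57  0.   -0.82]
20 [-0.  0. -1.] 126.14585677198421
50 [-0.  0. -1.] 145.4582574671377
80 [-0.  0. -1.] 166.13678101451242
```

I need reach checks before the large reorientation, so I'll fit the arm's kinematics from the recorded readings, which is linear in the link offsets.

```bash
cat > kin.py <<'E'
from h import *
import pickle,glob
from scipy.optimize import least_squares
E_=lambda s,a:R.from_euler(s,a).as_matrix()
def mats(q,s4=1,s6=1):
    A=E_('z',q[0]);B=A@E_('y',q[1]);C=A@E_('y',q[1]+q[2]);D=C@E_('z',s4*q[3])@E_('y',q[4]);F=D@E_('z',s6*q[5]+np.pi/2)
    return A,B,C,D,F
def fit():
    ob=[pickle.load(open(f,'rb'))[1] for f in sorted(glob.glob('pics/w*.pkl'))]+[bot.get_obs()]
    M=[];r=[]
    for o in ob:
        A,B,C,D,F=mats(o['joint_positions']); M.append(np.c_[A@[1,0,0],A@[0,1,0],A@[0,0,1],B@[0,0,1],C@[1,0,0],C@[0,0,1],D@[1,0,0],D@[0,0,1]]); r.append(o['tool_pos'])
    # prior: small ridge
    M=np.vstack(M);r=np.hstack(r); v=np.linalg.solve(M.T@M+1e-3*np.eye(8),M.T@r)
    return v,np.abs(M@v-r).max(),ob
def fk(q,v):
    A,B,C,D,F=mats(q); return np.c_[A@[1,0,0],A@[0,1,0],A@[0,0,1],B@[0,0,1],C@[1,0,0],C@[0,0,1],D@[1,0,0],D@[0,0,1]]@v,F
LO=np.array([-2.53,-.77,.04,-1,.28,-3.11]);HI=np.array([2.53,2.02,2.7,4.14,2.66,3.11])
def ik(p,G,v,q0):
    f=lambda q:np.r_[(fk(q,v)[0]-p)/100,R.from_matrix(G.T@fk(q,v)[1]).as_rotvec()]
    s=least_squares(f,np.clip(q0,LO+.02,HI-.02),bounds=(LO,HI)); return s.x,np.abs(s.fun).max()
E
python3 - <<'E'
from kin import *
v,e,ob=fit(); print(v,e)
for o in ob: print(R.from_matrix(R.from_euler('xyz',o['tcp_rot']).as_matrix().T@mats(o['joint_positions'])[4]).magnitude(),end=' ')
o=ob[-1]; G=R.from_euler('xyz',o['tcp_rot']).as_matrix(); ut=np.array([.82,0,.57]);ut/=np.linalg.norm(ut)
for yaw in range(-120,181,20):
    h=np.array([np.cos(np.radians(yaw)),np.sin(np.radians(yaw)),0]); c=ut[2]; z=np.array([0,0,-1])*c+h*np.sqrt(1-c*c)
    for sg in(1,-1):
        Gt=frame(z,sg*np.cross(h,[0,0,1]))
        if (Gt@ut)[2]<-.9:
            best=min((ik(np.array([547.9,236.5,30+88])+19*z,Gt,v,q0) for q0 in(o['joint_positions'],[.3,.5,1.6,1.5,1,0],[.6,.5,1.5,-.8,1,-1])),key=lambda s:s[1]); print('\n',yaw,best[1],best[0],end='')
E
```

```text
[  4.38  76.43 217.49 501.81  40.45 371.99  -1.31 318.28] 1.1581608613696517
7.467313214345276e-16 3.388556341612274e-16 5.164645541667283e-16 6.908638542519644e-16 1.8572025480954427e-16 7.832218442703669e-16 2.4136430311197295e-16 5.636892241591051e-16 
 -120 1.1368683772161603e-15 [ 0.5   1.13  0.73 -0.52  2.11  0.95]
 -100 8.526512829121202e-16 [ 0.58  1.02  0.97 -0.67  1.85  0.81]
 -80 1.1368683772161603e-15 [ 0.65  0.91  1.24 -0.82  1.57  0.73]
 -60 0.003196493917493101 [ 0.69  0.8   1.5  -1.    1.29  0.7 ]
 -40 0.15328839317310686 [ 0.64  0.68  1.64 -1.    1.04  0.46]
 -20 0.29635642501954385 [ 0.55  0.54  1.8  -1.    0.69  0.13]
 0 0.33571661552908727 [ 0.39  0.44  1.96 -1.    0.28 -0.26]
 20 0.29985927701802656 [ 0.14  0.42  2.04  1.39  0.28 -3.11]
 40 2.2737367544323206e-15 [0.01 0.53 2.23 2.19 0.7  1.95]
 60 7.925494937939477e-15 [-0.12  0.58  2.07  1.59  0.86  2.18]
 80 7.062370817604129e-10 [-0.16  0.66  1.85  1.19  1.08  2.3 ]
 100 1.9895196601282807e-15 [-0.14  0.76  1.6   0.93  1.34  2.33]
 120 2.4045797103097565e-14 [-0.08  0.87  1.33  0.74  1.61  2.3 ]
 140 3.4613546513345293e-12 [0.   0.98 1.06 0.59 1.87 2.22]
 160 3.4106051316484808e-15 [0.1  1.09 0.81 0.43 2.11 2.07]
 180 4.547473508864641e-15 [0.2  1.18 0.6  0.22 2.3  1.83]
```

The model matches the orientations exactly. A heading near -95° is reachable with margin (j4 ≈ -0.7). I'll lift the stylus and look for its tip.

>>> servo_tool(
  deltas=[
    [[0.006,0,-0.008],[0,0,0]],
    [[0.014,0,-0.0205],[0,0,0]],
    [[0.017,0,-0.0245],[0,0,0]],
    [[0.02,0,-0.0287],[0,0,0]],
    [[0,0,0],[0,0,0]],
  ],
)

```text
time: 13.88
tool_pos: [592.5, -44.5, 126.3]
tcp_rot: [3.137, -0.607, 1.741]
contact_force: [0.5, -0.5, -1.0]
grip_width: 10.8
finger_force: 30.0
```

```bash
python3 look.py w8
python3 - <<'E'
from kin import *
m,o=pickle.load(open('pics/w8.pkl','rb')); G=R.from_euler('xyz',o['tcp_rot']).as_matrix(); M=o['tool_pos']
ut=np.array([.82,0,.57]);ut/=np.linalg.norm(ut); g=np.array([0,0,-19.])
for s in (38,50,88): print(s,proj(m,M+G@(g+ut*s)))
im=cv2.imread('pics/w8.png'); cv2.imwrite('pics/w8c.png',cv2.resize(im[20:260,200:360],None,fx=2.5,fy=2.5))
v,e,ob=fit(); print(v,e)
h=np.array([np.cos(np.radians(-95)),np.sin(np.radians(-95)),0]); c=ut[2]; z=np.array([0,0,-1])*c+h*np.sqrt(1-c*c)
Gt=frame(z,np.cross(h,[0,0,1])); 
if (Gt@ut)[2]>-.9: Gt=frame(z,-np.cross(h,[0,0,1]))
p=np.array([547.9,236.5,80+88])+19*z
q=o['joint_positions']; w=R.from_matrix(G.T@Gt).as_rotvec(); print('turn',np.degrees(w),p)
for k in range(0,12):
    f=(k+1)/12; q2,er=ik(M+(p-M)*f,G@R.from_rotvec(w*f).as_matrix(),v,q); print(er>1e-6,np.abs(q2-q).max(),end=' '); q=q2
print(q); plan(p,Gt,12)
E
```

```text
13.925 [591.76 -44.1  124.58] [ 3.14 -0.61  1.74] [-0.46  0.73  1.31  0.48  1.5  -0.76] [597.15 -75.91 294.57]
38 [276.63 204.21]
50 [276.67 183.38]
88 [276.8  123.46]
[  5.04  76.52 219.06 502.51  42.74 374.05   0.14 317.31] 0.8406266532674636
turn [  2.95 -89.52  15.93] [546.54 220.96 157.16]
False 0.10464870542932703 False 0.12620843372810597 False 0.1506613026059988 False 0.17010128463163 False 0.17955497789509758 False 0.1758953839509785 False 0.16017720001337482 False 0.1368109361211518 False 0.11057311023980515 False 0.11741294950837955 False 0.12580367966257322 False 0.13067541562900598 [ 0.6   0.94  1.02 -0.72  1.84  0.73]
[[[0.0199,-0.0,0.0106],[0.2,-7.5,1.3]],[[0.0212,-0.0005,0.0078],[0.2,-7.5,1.3]],[[0.022,-0.0009,0.0051],[0.2,-7.5,1.3]],[[0.0224,-0.0015,0.0022],[0.2,-7.5,1.3]],[[0.0225,-0.0019,-0.0008],[0.2,-7.5,1.3]],[[0.0221,-0.0024,-0.0037],[0.2,-7.5,1.3]],[[0.0214,-0.003,-0.0066],[0.2,-7.5,1.3]],[[0.0203,-0.0035,-0.0092],[0.2,-7.5,1.3]],[[0.0188,-0.0039,-0.0118],[0.2,-7.5,1.3]],[[0.017,-0.0044,-0.0142],[0.2,-7.5,1.3]],[[0.0149,-0.0048,-0.0162],[0.2,-7.5,1.3]],[[0.0126,-0.0052,-0.018],[0.2,-7.5,1.3]]] | end [546.52 220.92 157.14] per row mm 22.571064363665872 deg 7.614459928320589
```

View pics/w8c.png

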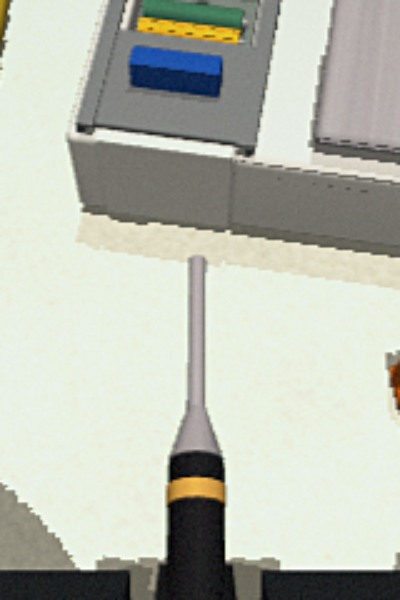

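The crop shows the tip at full-frame (278.8,122.8) and the cone base at (278.4,183). That agrees with my in-hand model to under 1 mm along the stylus, with about a 1 mm sideways camera bias to correct for. I'll swing to above the hole.

>>> servo_tool(
  deltas=[
    [[0.02,0,0.0105],[0.2,-7.5,1.3]],
    [[0.021,-0.0005,0.008],[0.2,-7.5,1.3]],
    [[0.022,-0.001,0.005],[0.2,-7.5,1.3]],
    [[0.0225,-0.0015,0.002],[0.2,-7.5,1.3]],
    [[0.0225,-0.002,-0.001],[0.2,-7.5,1.3]],
    [[0.022,-0.0025,-0.0035],[0.2,-7.5,1.3]],
    [[0.0215,-0.003,-0.0065],[0.2,-7.5,1.3]],
    [[0.02,-0.0035,-0.009],[0.2,-7.5,1.3]],
    [[0.019,-0.004,-0.012],[0.2,-7.5,1.3]],
    [[0.017,-0.0045,-0.014],[0.2,-7.5,1.3]],
    [[0.015,-0.005,-0.016],[0.2,-7.5,1.3]],
    [[0.0125,-0.005,-0.018],[0.2,-7.5,1.3]],
    [[0,0,0],[0,0,0]],
    [[0,0,0],[0,0,0]],
    [[0,0,0],[0,0,0]],
  ],
)

```text
time: 15.8
tool_pos: [546.5, 219.8, 157.7]
tcp_rot: [3.128, 0.967, 1.477]
contact_force: [0.0, 0.0, 0.3]
grip_width: 11.1
finger_force: 30.0
```

```bash
python3 look.py w9
cat > tip.py <<'E'
from kin import *
ut=np.array([.82,0,.57]);ut/=np.linalg.norm(ut)
def tip(o=None):
    o=o or bot.get_obs(); G=R.from_euler('xyz',o['tcp_rot']).as_matrix(); return o['tool_pos']+G@(np.array([0,0,-19.])+88.3*ut),G,G@ut,o
E
python3 - <<'E'
from tip import *
m,o=pickle.load(open('pics/w9.pkl','rb')); T,G,u,_=tip(); print('tip',T,'dir',u)
im=cv2.imread('pics/w9.png'); hsv=cv2.cvtColor(im,cv2.COLOR_BGR2HSV)
print('tip px',proj(m,T),'hole mouth px',proj(m,[547.6,237.4,38]),'button',proj(m,[547.6,237.4,30]))
k=cv2.inRange(hsv,(0,120,50),(8,255,255))|cv2.inRange(hsv,(172,120,50),(180,255,255))
n,l,s,c=cv2.connectedComponentsWithStats(k)
for i in range(1,n):
    if s[i,4]>3: print('red',s[i],c[i],onz(m,c[i],30))
E
```

```text
15.85 [546.51 219.88 157.86] [3.13 0.97 1.48] [ 0.6   0.93  1.03 -0.73  1.84  0.74] [560.15 389.61 187.16]
tip [548.4  235.11  80.35] dir [ 0.01 -0.   -1.  ]
tip px [277.82 126.96] hole mouth px [275.69  66.08] button [275.62  55.95]
red [431 157   6   1   6] [433.5 157. ] [695.24  96.36  30.  ]
red [363 209  11   8  31] [367.45 212.06] [659.79 -67.73  30.  ]
red [375 208   5   4   8] [377.25 209.25] [671.9  -56.48  30.  ]
red [382 211   4   2   4] [383.5  211.75] [683.72 -68.78  30.  ]
red [387 211   2   2   4] [387.5 211.5] [689.49 -68.25  30.  ]
red [225 217  15  10  36] [233.53 220.97] [450.21 -89.64  30.  ]
red [233 217   3   3   4] [234.   217.75] [454.46 -73.46  30.  ]
red [220 220   2   5   7] [220.57 222.14] [427.81 -93.57  30.  ]
red [227 223   2   5   5] [227.8 225. ] [ 435.9  -110.44   30.  ]
red [230 223   6   6  14] [232.07 225.36] [ 442.6  -113.22   30.  ]
red [240 224   3   6   9] [241.33 226.  ] [ 457.46 -118.58   30.  ]
red [220 226   8  11  27] [222.85 232.41] [ 416.41 -154.52   30.  ]
red [222 226   5   3   6] [224.17 226.83] [ 427.25 -120.29   30.  ]
red [227 228  16   5  29] [234.48 230.41] [ 440.18 -143.95   30.  ]
red [229 233   9   4  15] [232.73 234.93] [ 430.52 -173.59   30.  ]
```

Run:
```python
from tip import *
im=cv2.imread('pics/w9.png'); g=cv2.cvtColor(im,cv2.COLOR_BGR2GRAY)
for r in range(50,82,2): print(r,*g[r,256:300:2])
m,_=pickle.load(open('pics/w9.pkl','rb'))
for P in ([573,247,50],[519,247,50],[546,247.5,38],[573,201,50],[519,201,50]): print(P,proj(m,P))
```

```text
50 87 86 88 18 0 11 8 7 12 15 1 9 1 13 0 12 12 4 1 2 26 43
52 83 89 90 45 0 0 8 15 43 40 69 88 91 94 93 92 90 87 89 91 91 85
54 87 84 86 88 91 86 91 89 91 89 91 88 91 85 91 83 86 89 88 81 84 87
56 72 88 88 84 88 85 84 90 87 86 85 84 84 87 85 87 87 84 85 89 86 81
58 225 79 85 88 84 85 92 93 87 91 84 88 89 84 89 88 90 89 88 89 83 63
60 219 72 83 84 89 86 86 87 88 88 86 89 85 90 86 88 88 87 88 76 229 213
62 214 214 228 77 88 88 85 88 87 84 83 90 86 81 88 88 81 66 63 61 183 210
64 212 209 214 61 66 65 78 89 80 88 91 89 88 89 92 88 67 216 213 212 210 209
66 209 207 206 213 212 213 131 84 86 89 87 87 88 87 83 200 228 224 225 195 164 166
68 217 215 218 221 223 205 183 87 86 88 77 79 85 86 109 105 106 106 106 106 106 108
70 104 106 105 108 102 107 108 113 111 104 92 94 106 107 112 111 109 112 112 108 112 117
72 109 107 112 111 109 109 110 109 111 111 114 108 111 107 108 106 108 116 109 116 113 118
74 108 109 109 109 114 112 123 117 116 117 115 121 117 76 47 53 50 47 51 53 51 43
76 49 46 45 50 44 55 39 41 42 46 43 46 63 50 47 42 42 44 52 49 52 52
78 42 41 50 49 42 48 49 45 50 50 42 47 54 42 48 48 48 45 41 42 42 39
80 46 52 45 47 42 46 45 43 39 38 42 41 41 38 38 40 43 39 41 43 41 44
[573, 247, 50] [318.91  66.71]
[519, 247, 50] [225.25  73.08]
[546, 247.5, 38] [271.45  53.01]
[573, 201, 50] [316.19 116.68]
[519, 201, 50] [240.52 120.95]
```

From here the pocket wall hides the hole, so I'll rely on the overhead measurement, (547.8, 236.7), and probe gently by feel.

Run:
```python
from tip import *
T,G,u,o=tip(); print(T); d=np.array([547.8,236.7,42])-T; print('move mm',G.T@d); print('per mm world x,y,z',G.T)
```

```text
[548.4  235.11  80.35]
move mm [32.43 -1.04 20.51]
per mm world x,y,z [[ 0.05  0.57 -0.82]
 [ 1.   -0.08  0.01]
 [-0.06 -0.82 -0.57]]
```

>>> servo_tool(
  deltas=[
    [[0.009,-0.001,0.005],[0,0,0]],
    [[0.01,0,0.007],[0,0,0]],
    [[0.009,0,0.006],[0,0,0]],
    [[0.0045,0,0.0025],[0,0,0]],
    [[0,0,0],[0,0,0]],
    [[0,0,0],[0,0,0]],
    [[0.0008,0,0.0006],[0,0,0]],
    [[0.0008,0,0.0006],[0,0,0]],
    [[0.0008,0,0.0006],[0,0,0]],
    [[0.0008,0,0.0006],[0,0,0]],
    [[0.0008,0,0.0006],[0,0,0]],
    [[0,0,0],[0,0,0]],
  ],
)

```text
time: 17.35
tool_pos: [545.4, 222.5, 113.2]
tcp_rot: [3.13, 0.969, 1.481]
contact_force: [-0.4, -0.1, -1.1]
grip_width: 11.0
finger_force: 30.0
```

Run:
```python
from tip import *
T,G,u,o=tip(); print(T,u,o['contact_force'],o['moment'],o['time'])
```

```text
[547.14 237.57  35.66] [ 0.01 -0.01 -1.  ] [-0.41 -0.09 -1.11] [ 0.5   0.06 -0.03] 17.35
```

>>> servo_tool(
  deltas=[
    [[0.0008,0,0.0006],[0,0,0]],
    [[0.0008,0,0.0006],[0,0,0]],
    [[0.0008,0,0.0006],[0,0,0]],
    [[0,0,0],[0,0,0]],
  ],
)

```text
time: 17.85
tool_pos: [545.4, 222.4, 110.2]
tcp_rot: [3.13, 0.968, 1.481]
contact_force: [0.4, -0.4, 0.1]
grip_width: 10.6
finger_force: 30.0
```

>>> servo_tool(
  deltas=[
    [[0.0008,0,0.0006],[0,0,0]],
    [[0.0008,0,0.0006],[0,0,0]],
    [[0,0,0],[0,0,0]],
  ],
)

```text
time: 18.23
tool_pos: [545.4, 222.3, 108.2]
tcp_rot: [3.13, 0.969, 1.481]
contact_force: [0.4, 0.2, -0.3]
grip_width: 11.1
finger_force: 30.0
```

Run:
```python
from tip import *
T,G,u,o=tip(); print(T,u,o['contact_force'],o['moment'],o['time'])
```

```text
[547.13 237.38  30.66] [ 0.01 -0.01 -1.  ] [ 0.42  0.22 -0.34] [0.49 0.05 0.04] 18.225
```

The tip is in the hole, with no contact at z≈30.7. I'll press on in small steps.

>>> servo_tool(
  deltas=[
    [[0.0008,0,0.0006],[0,0,0]],
    [[0.0008,0,0.0006],[0,0,0]],
    [[0,0,0],[0,0,0]],
    [[0,0,0],[0,0,0]],
  ],
)

```text
time: 18.73
tool_pos: [545.5, 222.2, 106.6]
tcp_rot: [3.129, 0.968, 1.48]
contact_force: [-0.1, 0.0, 2.5]
grip_width: 10.9
finger_force: 30.0
```

>>> servo_tool(
  deltas=[
    [[0.0008,0,0.0006],[0,0,0]],
    [[0,0,0],[0,0,0]],
    [[0,0,0],[0,0,0]],
  ],
)

```text
time: 19.1
tool_pos: [545.5, 222.2, 105.5]
tcp_rot: [3.129, 0.968, 1.48]
contact_force: [0.5, 0.1, 3.5]
grip_width: 11.4
finger_force: 30.0
```

>>> servo_tool(
  deltas=[
    [[0.0008,0,0.0006],[0,0,0]],
    [[0,0,0],[0,0,0]],
    [[0,0,0],[0,0,0]],
  ],
)

```text
time: 19.48
tool_pos: [545.5, 222.1, 104.4]
tcp_rot: [3.129, 0.968, 1.48]
contact_force: [-0.3, -0.1, 3.6]
grip_width: 11.3
finger_force: 30.0
```

>>> servo_tool(
  deltas=[
    [[0.0008,0,0.0006],[0,0,0]],
    [[0,0,0],[0,0,0]],
    [[0,0,0],[0,0,0]],
  ],
)

```text
time: 19.85
tool_pos: [545.5, 222.1, 103.6]
tcp_rot: [3.129, 0.969, 1.48]
contact_force: [-0.1, 0.1, 5.9]
grip_width: 11.0
finger_force: 30.0
```

>>> servo_tool(
  deltas=[
    [[0.0008,0,0.0006],[0,0,0]],
    [[0,0,0],[0,0,0]],
    [[0,0,0],[0,0,0]],
  ],
)

```text
time: 20.23
tool_pos: [545.6, 222.0, 103.3]
tcp_rot: [3.127, 0.969, 1.478]
contact_force: [-0.6, 1.0, 9.2]
grip_width: 11.3
finger_force: 30.0
```

The force is 9 N, past the 6 N spring end, and motion has stopped, so the button is on its stop. Hold here.

>>> servo_tool(
  deltas=[
    [[0,0,0],[0,0,0]],
    [[0,0,0],[0,0,0]],
    [[0,0,0],[0,0,0]],
    [[0,0,0],[0,0,0]],
    [[0,0,0],[0,0,0]],
    [[0,0,0],[0,0,0]],
    [[0,0,0],[0,0,0]],
    [[0,0,0],[0,0,0]],
    [[0,0,0],[0,0,0]],
    [[0,0,0],[0,0,0]],
    [[0,0,0],[0,0,0]],
  ],
)

```text
time: 21.6
tool_pos: [545.6, 222.0, 103.4]
tcp_rot: [3.127, 0.969, 1.478]
contact_force: [-0.3, 1.4, 9.1]
grip_width: 11.2
finger_force: 30.0
```

Run:
```python
from tip import *
T,G,u,o=tip(); print(T,u,o['contact_force'])
# return pose: regrasp pose at rest
t=np.array([-.165,.986,0]); 
Gr=R.from_euler('xyz',[3.139,-.611,1.739]).as_matrix(); p=np.array([592.3,-42.8,24.8]); 
p2=p+[0,0,75]; src=(o['tool_pos']+[0,0,72],G)   # after lift of 72
v,e,_=fit(); q=ik(src[0],G,v,o['joint_positions'])[0]; w=R.from_matrix(G.T@Gr).as_rotvec()
for k in range(12):
    f=(k+1)/12; q2,er=ik(src[0]+(p2-src[0])*f,G@R.from_rotvec(w*f).as_matrix(),v,q); print(er>1e-6,round(np.abs(q2-q).max(),2),round((src[0]+(p2-src[0])*f+G@R.from_rotvec(w*f).as_matrix()@(88*ut-[0,0,19]))[2]),end=' '); q=q2
plan(p2,Gr,12,src)
```

```text
[547.43 237.05  25.83] [ 0.01 -0.01 -1.  ] [-0.26  1.38  9.09]
False 0.13 94 False 0.13 92 False 0.12 91 False 0.11 91 False 0.13 92 False 0.16 94 False 0.18 97 False 0.18 100 False 0.18 104 False 0.16 108 False 0.13 112 False 0.11 116 [[[-0.007,0.0056,0.0215],[-0.2,7.5,-1.3]],[[-0.0099,0.0053,0.0203],[-0.2,7.5,-1.3]],[[-0.0127,0.0051,0.0189],[-0.2,7.5,-1.3]],[[-0.015,0.0046,0.0172],[-0.2,7.5,-1.3]],[[-0.0173,0.0042,0.015],[-0.2,7.5,-1.3]],[[-0.0192,0.0038,0.0126],[-0.2,7.5,-1.3]],[[-0.0207,0.0032,0.01],[-0.2,7.5,-1.3]],[[-0.022,0.0028,0.0073],[-0.2,7.5,-1.3]],[[-0.0227,0.0022,0.0043],[-0.2,7.5,-1.3]],[[-0.0232,0.0017,0.0013],[-0.2,7.5,-1.3]],[[-0.0232,0.0011,-0.0017],[-0.2,7.5,-1.3]],[[-0.0228,0.0007,-0.0048],[-0.2,7.5,-1.3]]] | end [592.35 -42.83  99.83] per row mm 23.27479818089522 deg 7.614459928320589
```

Held for over 1.3 s at 9 N with the tip at z≈26. I'll lift out and bring it back above the rest.

>>> servo_tool(
  deltas=[
    [[-0.0016,0,-0.0012],[0,0,0]],
    [[-0.0041,0,-0.0029],[0,0,0]],
    [[-0.0082,0,-0.0057],[0,0,0]],
    [[-0.0123,0,-0.0086],[0,0,0]],
    [[-0.0164,0,-0.0114],[0,0,0]],
    [[-0.0164,0,-0.0114],[0,0,0]],
  ],
)

```text
time: 22.35
tool_pos: [545.1, 222.7, 176.1]
tcp_rot: [3.128, 0.968, 1.479]
contact_force: [0.5, 0.5, -1.1]
grip_width: 10.9
finger_force: 30.0
```

>>> servo_tool(
  deltas=[
    [[-0.007,0.0055,0.0215],[-0.2,7.5,-1.3]],
    [[-0.01,0.0055,0.0205],[-0.2,7.5,-1.3]],
    [[-0.0125,0.005,0.019],[-0.2,7.5,-1.3]],
    [[-0.015,0.0045,0.017],[-0.2,7.5,-1.3]],
    [[-0.0175,0.004,0.015],[-0.2,7.5,-1.3]],
    [[-0.019,0.004,0.0125],[-0.2,7.5,-1.3]],
    [[-0.0205,0.003,0.01],[-0.2,7.5,-1.3]],
    [[-0.022,0.003,0.0075],[-0.2,7.5,-1.3]],
    [[-0.0225,0.002,0.0045],[-0.2,7.5,-1.3]],
    [[-0.023,0.0015,0.0015],[-0.2,7.5,-1.3]],
    [[-0.023,0.001,-0.0015],[-0.2,7.5,-1.3]],
    [[-0.023,0.0005,-0.005],[-0.2,7.5,-1.3]],
    [[0,0,0],[0,0,0]],
    [[0,0,0],[0,0,0]],
  ],
)

```text
time: 24.1
tool_pos: [591.0, -41.5, 98.6]
tcp_rot: [3.14, -0.609, 1.739]
contact_force: [0.4, 0.3, -0.6]
grip_width: 10.9
finger_force: 30.0
```

Run:
```python
from tip import *
T,G,u,o=tip(); print(o['tool_pos'],u,o['contact_force'],o['joint_positions'])
Gr=R.from_euler('xyz',[3.139,-.611,1.739]).as_matrix(); plan(np.array([592.3,-42.8,35]),Gr,4)
```

```text
[590.96 -41.5   98.62] [-0.17  0.99  0.  ] [ 0.39  0.26 -0.65] [-0.46  0.76  1.33  0.49  1.45 -0.79]
[[[-0.0094,0.0003,0.0128],[-0.0,0.0,0.0]],[[-0.0094,0.0002,0.0129],[-0.0,0.0,0.0]],[[-0.0094,0.0003,0.0128],[-0.0,0.0,0.0]],[[-0.0094,0.0002,0.0128],[-0.0,0.0,0.0]]] | end [592.25 -42.79  35.04] per row mm 15.912815363620101 deg 0.0
```

>>> servo_tool(
  deltas=[
    [[-0.0095,0.0005,0.013],[0,0,0]],
    [[-0.0095,0.0005,0.013],[0,0,0]],
    [[-0.0095,0,0.013],[0,0,0]],
    [[-0.0095,0,0.013],[0,0,0]],
    [[-0.003,0,0.004],[0,0,0]],
    [[-0.0015,0,0.002],[0,0,0]],
    [[-0.0008,0,0.001],[0,0,0]],
    [[0,0,0],[0,0,0]],
    [[0,0,0],[0,0,0]],
  ],
)

```text
time: 25.22
tool_pos: [592.4, -43.2, 25.1]
tcp_rot: [3.14, -0.61, 1.739]
contact_force: [-0.2, -0.1, -0.8]
grip_width: 11.2
finger_force: 30.0
```

>>> servo_tool(
  deltas=[
    [[-0.0005,0,0.0007],[0,0,0]],
    [[0,0,0],[0,0,0]],
  ],
)

```text
time: 25.48
tool_pos: [592.6, -43.1, 24.7]
tcp_rot: [3.14, -0.61, 1.739]
contact_force: [-0.5, -0.5, 5.0]
grip_width: 11.0
finger_force: 30.0
```

>>> servo_tool(
  deltas=[
    [[0,0,0],[0,0,0]],
    [[0,0,0],[0,0,0]],
    [[0,0,0],[0,0,0]],
    [[0,0,-0.005],[0,0,0]],
    [[0,0,-0.012],[0,0,0]],
    [[0,0,-0.02],[0,0,0]],
    [[0,0,-0.025],[0,0,0]],
    [[0,0,-0.03],[0,0,0]],
    [[0,0,0],[0,0,0]],
  ],
  fingers=0.3,
)

```text
time: 26.6
tool_pos: [602.2, -97.0, 101.4]
tcp_rot: [3.136, -0.607, 1.74]
contact_force: [-0.0, -0.3, 0.5]
grip_width: 27.4
finger_force: 0.0
```

```bash
python3 look.py w10
python3 - <<'E'
from tip import *
m,o=pickle.load(open('pics/w10.pkl','rb')); im=cv2.imread('pics/w10.png')
c=np.array([596,-66,40.]);t=np.array([-.165,.986,0])
print('origin',proj(m,c),'ends',proj(m,c-60*t),proj(m,c+50*t),'tip',proj(m,c+100*t))
hsv=cv2.cvtColor(im,cv2.COLOR_BGR2HSV)
# gold band / dark handle
for nm,k in(('gold',cv2.inRange(hsv,(15,110,90),(30,255,255))),('black',cv2.inRange(hsv,(0,0,0),(180,255,45)))):
    k[245:]=0; n,l,s,cc=cv2.connectedComponentsWithStats(k)
    for i in range(1,n):
        if s[i,4]>40: print(nm,s[i],cc[i],onz(m,cc[i],44))
# plan to rib: tool down, tool y along world y
G=frame([0,0,-1],[0.02,1,0]); print('x',G[:,0]); v,e,_=fit(); print(e)
for y in([0,1,0],[0,-1,0]):
    print(ik(np.array([548.5,176.5,60]),frame([0,0,-1],y),v,o['joint_positions']))
E
```

```text
26.65 [601.33 -95.83  99.96] [ 3.14 -0.61  1.74] [-0.52  0.81  1.23  0.46  1.53 -0.81] [ 606.72 -128.58  269.64]
origin [276.15 235.09] ends [275.95 318.95] [276.29 175.31] tip [276.41 122.91]
gold [   0    0   68  124 3569] [21.51 41.81] [329.47  77.96  44.  ]
gold [365 121  38  50 500] [382.55 146.33] [669.93  22.09  44.  ]
gold [270 179  15   7  74] [277.07 181.39] [589.58 -23.78  44.  ]
black [546  45  14  31 119] [551.96  61.89] [819.02 138.02  44.  ]
black [271 173  13   7  69] [277.13 175.48] [588.77 -18.68  44.  ]
black [269 184  16  61 869] [276.52 214.14] [593.71 -50.81  44.  ]
x [-1.    0.02  0.  ]
0.7800614950052704
(array([ 0.18,  0.61,  1.59, -0.  ,  0.95, -1.39]), np.float64(1.1368683772161603e-15))
(array([0.18, 0.61, 1.59, 0.  , 0.95, 1.75]), np.float64(5.383388639119855e-11))
```

The stylus lies as expected: gold band at (277,181), handle end near row 173 against 175 predicted. Now I'll go to the cover rib.

Run:
```python
from tip import *
o=bot.get_obs();G=R.from_euler('xyz',o['tcp_rot']).as_matrix(); print('40 up',G.T@[0,0,40])
Gt=frame([0,0,-1],[0,1,0]); plan(np.array([548.5,177,105]),Gt,13,(o['tool_pos']+[0,0,40],G))
```

```text
40 up [ 22.88   0.08 -32.81]
[[[0.016,-0.0005,0.0144],[1.9,-2.2,-6.0]],[[0.0165,0.0016,0.0138],[1.9,-2.2,-6.0]],[[0.0167,0.0038,0.0131],[1.9,-2.2,-6.0]],[[0.0167,0.006,0.0122],[1.9,-2.2,-6.0]],[[0.0164,0.0081,0.0114],[1.9,-2.2,-6.0]],[[0.0158,0.0102,0.0105],[1.9,-2.2,-6.0]],[[0.0151,0.0121,0.0095],[1.9,-2.2,-6.0]],[[0.014,0.0139,0.0085],[1.9,-2.2,-6.0]],[[0.0128,0.0157,0.0074],[1.9,-2.2,-6.0]],[[0.0114,0.0171,0.0065],[1.9,-2.2,-6.0]],[[0.0097,0.0184,0.0055],[1.9,-2.2,-6.0]],[[0.008,0.0195,0.0045],[1.9,-2.2,-6.0]],[[0.006,0.0204,0.0036],[1.9,-2.2,-6.0]]] | end [548.46 176.99 105.04] per row mm 21.54509386940513 deg 6.6670833203133135
```

>>> servo_tool(
  deltas=[
    [[0.0115,0,-0.0165],[0,0,0]],
    [[0.0115,0,-0.0165],[0,0,0]],
    [[0.016,-0.0005,0.0145],[1.9,-2.2,-6]],
    [[0.0165,0.0015,0.014],[1.9,-2.2,-6]],
    [[0.0165,0.004,0.013],[1.9,-2.2,-6]],
    [[0.0165,0.006,0.012],[1.9,-2.2,-6]],
    [[0.0165,0.008,0.0115],[1.9,-2.2,-6]],
    [[0.016,0.01,0.0105],[1.9,-2.2,-6]],
    [[0.015,0.012,0.0095],[1.9,-2.2,-6]],
    [[0.014,0.014,0.0085],[1.9,-2.2,-6]],
    [[0.013,0.0155,0.0075],[1.9,-2.2,-6]],
    [[0.0115,0.017,0.0065],[1.9,-2.2,-6]],
    [[0.0095,0.0185,0.0055],[1.9,-2.2,-6]],
    [[0.008,0.0195,0.0045],[1.9,-2.2,-6]],
    [[0.006,0.0205,0.0035],[1.9,-2.2,-6]],
    [[0,0,0],[0,0,0]],
    [[0,0,0],[0,0,0]],
  ],
)

```text
time: 28.78
tool_pos: [547.8, 177.4, 105.7]
tcp_rot: [3.139, -0.004, -3.137]
contact_force: [-0.0, 0.3, -0.8]
grip_width: 27.6
finger_force: 0.0
```

```bash
python3 look.py w11
python3 - <<'E'
from tip import *
m,o=pickle.load(open('pics/w11.pkl','rb')); im=cv2.imread('pics/w11.png')
print('rib exp',proj(m,[548.5,177,64]))
k=cv2.inRange(cv2.cvtColor(im,cv2.COLOR_BGR2HSV),(100,90,40),(125,255,255)); n,l,s,c=cv2.connectedComponentsWithStats(k)
for i in range(1,n):
    if s[i,4]>80: print(s[i],c[i],onz(m,c[i],64))
G=R.from_euler('xyz',o['tcp_rot']).as_matrix(); plan(np.array([548.5,177,57.5]),frame([0,0,-1],[0,1,0]),4)
E
```

```text
28.825 [547.92 176.95 105.46] [ 3.14 -0.   -3.14] [ 0.18  0.55  1.54  0.    1.05 -1.4 ] [477.55 176.78 261.99]
rib exp [276.62 238.36]
[501 198  30  16 417] [515.61 205.9 ] [525.51 332.03  64.  ]
[266 208  15  54 804] [273.02 234.5 ] [545.8 174.6  64. ]
[   0  232   64   38 1174] [ 39.52 249.86] [557.38  17.96  64.  ]
[[[-0.0002,-0.0,0.012],[0.0,-0.1,0.1]],[[-0.0002,-0.0,0.012],[0.0,-0.1,0.1]],[[-0.0001,-0.0,0.012],[0.0,-0.1,0.1]],[[-0.0002,-0.0001,0.012],[0.0,-0.1,0.1]]] | end [548.54 176.95  57.45] per row mm 11.989884970148623 deg 0.14142135623730953
```

>>> servo_tool(
  deltas=[
    [[0,-0.001,0.014],[0,0,0]],
    [[0,0,0.014],[0,0,0]],
    [[0,0,0.012],[0,0,0]],
    [[0,0,0.005],[0,0,0]],
    [[0,0,0.002],[0,0,0]],
    [[0,0,0],[0,0,0]],
    [[0,0,0],[0,0,0]],
  ],
)

```text
time: 29.7
tool_pos: [547.5, 176.7, 58.3]
tcp_rot: [3.14, -0.004, -3.135]
contact_force: [-0.3, -0.6, -0.3]
grip_width: 27.8
finger_force: 0.0
```

>>> servo_tool(
  deltas=[
    [[0,0,0],[0,0,0]],
    [[0,0,0],[0,0,0]],
    [[0,0,0],[0,0,0]],
    [[0,0,0],[0,0,0]],
  ],
  fingers=0,
)

```text
time: 30.2
tool_pos: [547.3, 176.4, 58.1]
tcp_rot: [3.14, -0.004, -3.136]
contact_force: [-1.3, -0.9, 2.7]
grip_width: 9.6
finger_force: 30.0
```

>>> servo_tool(
  deltas=[
    [[0,0.003,0],[0,0,0]],
    [[0,0.005,0],[0,0,0]],
    [[0,0.005,0],[0,0,0]],
    [[0,0.005,0],[0,0,0]],
    [[0,0.005,0],[0,0,0]],
    [[0,0.005,0],[0,0,0]],
    [[0,0.005,0],[0,0,0]],
    [[0,0.003,0],[0,0,0]],
    [[0,0.002,0],[0,0,0]],
    [[0,0,0],[0,0,0]],
  ],
)

```text
time: 31.45
tool_pos: [547.1, 215.0, 58.0]
tcp_rot: [3.139, -0.004, -3.135]
contact_force: [-0.1, -0.0, 3.4]
grip_width: 9.5
finger_force: 30.0
```

>>> servo_tool(
  deltas=[
    [[0,0.002,0],[0,0,0]],
    [[0,0.002,0],[0,0,0]],
    [[0,0.001,0],[0,0,0]],
    [[0,0.001,0],[0,0,0]],
    [[0,0,0],[0,0,0]],
  ],
)

```text
time: 32.08
tool_pos: [547.1, 220.6, 58.0]
tcp_rot: [3.14, -0.004, -3.136]
contact_force: [-0.1, -0.7, 4.9]
grip_width: 9.5
finger_force: 30.0
```

>>> servo_tool(
  deltas=[
    [[0,0.001,0],[0,0,0]],
    [[0,0.001,0],[0,0,0]],
    [[0,0.001,0],[0,0,0]],
    [[0,0,0],[0,0,0]],
  ],
)

```text
time: 32.58
tool_pos: [547.1, 223.6, 58.0]
tcp_rot: [3.14, -0.004, -3.136]
contact_force: [-0.0, -0.2, 5.1]
grip_width: 9.8
finger_force: 30.0
```

>>> servo_tool(
  deltas=[
    [[0,0.001,0],[0,0,0]],
    [[0,0.001,0],[0,0,0]],
    [[0,0,0],[0,0,0]],
  ],
)

```text
time: 32.95
tool_pos: [547.0, 224.3, 58.0]
tcp_rot: [-3.141, -0.005, -3.135]
contact_force: [0.2, -5.6, 6.0]
grip_width: 9.3
finger_force: 30.0
```

It hit the stop at y≈224.3, where the shut position was expected. I'll release and retreat.

>>> servo_tool(
  deltas=[
    [[0,0.0005,0],[0,0,0]],
    [[0,0,0],[0,0,0]],
  ],
)

```text
time: 33.2
tool_pos: [547.0, 224.3, 58.0]
tcp_rot: [-3.141, -0.005, -3.135]
contact_force: [1.0, -9.1, 7.2]
grip_width: 9.5
finger_force: 30.0
```

>>> servo_tool(
  deltas=[
    [[0,0,0],[0,0,0]],
    [[0,0,0],[0,0,0]],
    [[0,0,0],[0,0,0]],
    [[0,0,-0.005],[0,0,0]],
    [[0,0,-0.015],[0,0,0]],
    [[0,0,-0.03],[0,0,0]],
    [[-0.002,-0.005,-0.03],[0,0,0]],
    [[0,0,-0.03],[0,0,0]],
    [[0,0,0],[0,0,0]],
    [[0,0,0],[0,0,0]],
  ],
  fingers=0.3,
)

```text
time: 34.45
tool_pos: [549.1, 220.8, 167.8]
tcp_rot: [3.14, -0.005, -3.135]
contact_force: [-0.0, -0.5, -1.0]
grip_width: 27.6
finger_force: 0.0
```

```bash
python3 look.py w12
python3 - <<'E'
from tip import *
m,o=pickle.load(open('pics/w12.pkl','rb')); im=cv2.imread('pics/w12.png')
k=cv2.inRange(cv2.cvtColor(im,cv2.COLOR_BGR2HSV),(100,90,40),(125,255,255)); n,l,s,c=cv2.connectedComponentsWithStats(k)
for i in range(1,n):
    if s[i,4]>80: print(s[i],c[i],onz(m,c[i],64))
mt=bot.camera_model('top'); t=bot.capture('top')[...,::-1]; cv2.imwrite('pics/top12.png',t)
c=np.array([596,-66,40.]);a=np.array([-.165,.986,0])
for s in(-60,0,50,100): q=proj(mt,c+s*a); print(s,q,t[int(round(q[1]))-4:int(round(q[1]))+5,int(round(q[0]))].mean(1).astype(int))
print(o['contact_force'],o['time'])
E
```

```text
34.5 [548.84 220.77 167.15] [ 3.14 -0.01 -3.14] [ 0.25  0.52  1.42  0.    1.21 -1.33] [479.05 220.21 324.17]
[405 182  22  12 252] [415.66 187.53] [526.18 336.83  64.  ]
[276 189  12  42 494] [281.41 209.32] [545.73 224.42  64.  ]
[   0  213   60   30 1294] [ 28.21 227.53] [563.33   5.65  64.  ]
[ 26 243  38  24 461] [ 43.5  253.01] [586.89  14.47  64.  ]
-60 [314.01 207.01] [131 131 112  81  66  69  58  85 116]
0 [287.59 209.44] [68 69 34  7 15 14 18 13 25]
50 [265.53 211.47] [54 58 36 33 45 43 42 41 57]
100 [243.44 213.5 ] [117 118 119 112 107 117 114  60 113]
[-1.21 -0.93  0.36] 34.5
```

The rib is at the shut position and the stylus is lying along the rest. Handing in.

```bash
python3 -c "
from plant import bot
print(bot.close_job())"
```

```text
the job is handed in; nothing more can be done
None
```

I pressed the reset button to its stop for about 1.4 s at about 9 N and released it, then left the stylus across both notches of the blue rest and slid the cover shut to its stop. The job is handed in at about 34.5 s with no verdict returned.

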